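# Dial the two thumbwheels of a key box and press its release

## Task

Dial the key box open: flick the edge of each of the two thumbwheels round with a fingertip, click by click, until its red tab has clicked in at the white pointer behind that wheel, then press the yellow release button between the wheels fully down and let it come up again, leaving both wheels as dialled. Only push and press, gently, with the fingers; pick nothing up, and leave the stationery round the box where it is.

Things in the scene. Friction and masses are not known exactly. Their poses are not given: they have to be found in the camera images.
- key_box: low blue steel key box, grey top, 130 (x) by 300 (y) by 55 mm high, fixed to the table. Origin: centre of its underside; x from its front (facing the robot) to its back, y to its left, z up. Two thumbwheels lie flat on top, axes upright, and overhang its front edge by 40 mm; there a finger may reach down past them, with nothing between it and the table.
- left_hub (a point): centre of the top face of the left thumbwheel, on its axis, (-45, 85, 72) mm in the box's frame. Each wheel is a grey disc of radius 37 mm with six finger tabs, one every 60 degrees, out to radius 60 mm, 9 mm wide with round tips 14 mm across; one tab is red, five black. Disc and tabs lie 59 to 72 mm above the table. At rest one tab points straight to the front (box -x).
- right_hub (a point): centre of the top face of the right thumbwheel, (-45, -85, 72) mm in the box's frame, made like the left. A finger passing straight across the front of a wheel (along the box's y), overlapping the front tab by 10 to 18 mm, takes that tab along; past half a click the wheel snaps on by itself, so one pass is one click (a wheel may rarely start between two clicks; any push settles it).
- left_red (a point): middle of the round tip of the left wheel's red tab, at its top, 53 mm from the wheel's axis; it turns with the wheel
- right_red (a point): the same on the right wheel's red tab
- left_index (a point): the place, 53 mm straight behind (box +x) the left wheel's axis, where the tip of the red tab stands when it is at the white pointer; the pointer itself is a white arrow on the box top just behind it
- right_index (a point): the same for the right wheel
- wheel_left (a joint): turn of the left wheel, rad, positive counter-clockwise from above; 0 (or a whole turn) has the red tab at the pointer. Clicks every 1.047 rad, turns endlessly both ways, takes about 2 to 4 N at the tab. Starts 1 to 3 clicks clockwise of the pointer (negative). To turn it counter-clockwise push the front tab to box -y.
- wheel_right (a joint): the same for the right wheel; at the start it stands 1 to 3 clicks counter-clockwise of the pointer (positive). To turn it clockwise the front tab is pushed to box +y.
- release_top (a point): centre of the top of the yellow release button, 30 mm across, in a dark housing at (30, 0) mm in the box's frame
- release (a joint): how far the button is pressed, in m: 0 up, 0.006 fully down; springs back; fully down takes 5 N
- phone: loose black phone, 146x72x8 mm, to be left alone; origin at the centre of its underside
- stapler: loose red and black stapler, 34x135x46 mm, to be left alone; origin at the centre of its underside
- sticky_notes: loose block of green sticky notes, 77x77x13 mm, to be left alone; origin at the centre of its underside
- measuring_tape: loose black tape measure, 26x72x56 mm, to be left alone; origin at the centre of its underside
- eraser: loose white and blue eraser, 18x43x12 mm, to be left alone; origin at the centre of its underside

How it is judged:
By the outcome, as a careful person would: the job done as asked, in the order asked, and still so for the second after the job is handed in, with the robot touching nothing.
It also fails if it takes over 70 s, if anything falls off the work surface, if the arm or the gripper's body presses on something with over 40 N, if the wrist force passes 120 N, or if a joint passes its speed limit or range.

## Robot

A 6-joint arm with a two-finger parallel gripper is mounted at the origin on a cart in front of the work surface, level with it; the furniture and walls round the work are solid. World frame = base frame: x ahead of the robot, y to its left, z up, the work surface at z = 0. Lengths are in m, angles in rad, forces in N, time in s.
With the tool pointing down it reaches from about 0.35 to 0.975 m from the base axis. Payload 4.9 kg.
Tool frame: the origin (TCP) lies midway between the tips of the shut fingers; the grasp point (between the pads) lies 19 mm behind it; z points along the fingers, y is the line along which they close (so a half turn about z gives the same grasp; the last joint's range is limited). The gripper opens to 85 mm and grips with 20 to 120 N. Pads are 22 mm wide; open, the fingers measure 114 mm over their backs; the gripper's body (76 mm by 85 mm) begins 54 mm behind the grasp point. The pads swing forward as they close: fully open they stand 13 mm farther back than shut.
Start: joints at [1.048, 0.053, 1.613, -0, 1.476, -0.119], TCP at [0.246, 0.575, 0.207] pointing down, gripper open.
Joint ranges: [-3.01, 3.01], [-1.01, 2.22], [0.06, 2.58], [-1.02, 4.17], [0.09, 2.62], [-3.14, 3.14]. Speed limits (rad/s): [2.57, 2.57, 3.14, 3.14, 3.14, 3.14].

## Interface

Orientations are given as a rotation vector (axis times angle).
In Python, from station import ctrl gives the robot as it stands.
- The arm moves only by the tool carry_out, never from a script. Its argument "moves" is a list of rows, each an object of numbers: "x", "y", "z": the shift along the tool's x, y, z in units of 25 mm (1.0 is 25 mm); "turn": the turn about the tool's z in rad. In form: [{"x": .., "y": .., "z": .., "turn": ..}, ...]. A call has exactly 8 rows; each row shifts and turns the commanded pose from where the row before left it, along the tool's axes as they then stand; what a row does not reach is not made up. A row lasts 1/10 s, in which the tool goes at most 50 mm and 8.59 degrees, less where a joint would pass 70% of its speed; a pose out of reach is approached as far as the arm can. A call is refused whole if a number of a shift passes 1 or a number of a turn 0.15, either way. A call with a gripper value outside its range is refused whole. "grip" is the finger opening in mm, from 0 to 85.4, set as the call begins (left out, the last holds). The fingers move at their own pace and stop on an object; "newtons" is the grip in N (left out, the last holds). Time passes only in rows, so rows that do not move let the fingers close, or fill a call up. It gives the time, the measured TCP pose, the force, the opening and the grip force at its end, in the units of the state.
- ctrl.get_obs(): the state, without advancing time (a new reading comes with each control period).
- ctrl.get_image(name): name is "scene" or "side" or "wrist"; returns the picture (384x512x3 uint8, red, green, blue); there is no depth.
- ctrl.calibration(name): a dict with "fx", "fy", "cx", "cy" (pixels), "k1" (the pictures are not rectified: a ray, as slopes to the right and down, at radius r is drawn at 1 + k1 r^2 times it, then the intrinsics apply), "R" (3x3) and "t" (3): a world point X has camera coordinates R X + t; the wrist camera has in their place "T_tool_cam" (4x4, takes a point from camera to tool coordinates, whose origin is the TCP and whose axes are the flange's). Camera axes: x right, y down, z forward; pixel columns grow to the right and rows downward; lengths in m; the calibration is good to about 2 mm. A picture is of the moment at which its call begins: read the wrist's pose just before it. calibration takes no time and is no camera call.
- ctrl.finish_job(): hands the job in; it is judged then, once.
Trained networks look in the newest picture that a camera, given by its name, has taken for a name from the list of things; names that differ only in an ending like _2 or _b are one class to them, and where a whole thing is asked for, a point or a joint stands for the part that bears it (a point fixed in the world has none). Each returns a list of dicts, best first, with "confidence" (0 to 1); they miss things now and then, are a little off and sometimes report something else, mostly with a low value. They report only what shows in the picture. A call takes as long as a camera call.
- ctrl.look_for(camera, query): "rect" ([left, top, width, height] in pixels, round what is visible of it).
- ctrl.mark_of(camera, query): "pixel" ([column, row] in pixels: a listed point, or the origin of a listed thing).
The state is a dict: "t": time; "q": joint angles; "dq": joint speeds; "effort": joint torques, N m; "tool_pos": TCP position; "tool_rot": TCP orientation; "contact_force": force on the tool from outside, world axes, zero at the start; "wrist_torque": the same for the moment, N m; "opening": finger opening in m; "grip_force": force on a finger pad.
Only numpy, scipy, OpenCV 4.12 (cv2) and the standard library are available. Lean on these libraries where they do the work, as an engineer would, in place of code of your own. Each camera call takes 0.05 s, during which the arm holds its last target. There are 200 camera calls.

## Working session

There is one attempt and no reset: what is moved stays moved. The work goes in short steps, Python scripts to look and compute and a tool call to move; the robot and the scene stay as the last step left them, time stands still between calls to the robot, and variables do not carry over. Pictures are saved under pics/ and viewed, at most 10 in all, crops included, and the job is handed in when it is done.

Besides the shell and the picture viewer there is one more tool, called after "Emit:" as name([rows], argument=value, ...), one row to a line, values as JSON. carry_out: Moves the arm, as the interface text tells. Its arguments: {"type":"object","properties":{"moves":{"type":"array"},"grip":{"type":"number"},"newtons":{"type":"number"}},"required":["moves"]}

```bash
mkdir -p pics; cat > h.py <<'E'
import numpy as np, cv2
from station import ctrl
from scipy.spatial.transform import Rotation as Ro
def ray(name,px,obs=None):
    c=ctrl.calibration(name)
    K=np.array([[c['fx'],0,c['cx']],[0,c['fy'],c['cy']],[0,0,1.]])
    u=cv2.undistortPoints(np.array([[px]],float),K,np.array([c['k1'],0,0,0.]))[0,0]
    d=np.array([u[0],u[1],1.])
    if 'R' in c:
        R=np.array(c['R']);t=np.array(c['t']);return -R.T@t,R.T@d
    T=np.array(c['T_tool_cam']);Rt=Ro.from_rotvec(obs['tool_rot']).as_matrix()
    return Rt@T[:3,3]+obs['tool_pos'],Rt@T[:3,:3]@d
def at(name,px,z,obs=None):
    o,d=ray(name,px,obs);return o+d*(z-o[2])/d[2]
E
python3 - <<'E'
from h import *
o=ctrl.get_obs();print(o['tool_pos'],o['tool_rot'],o['t'])
ims=[]
for n in ['scene','side']:
    im=ctrl.get_image(n);ims.append(im)
    for q,z in [('left_hub',.072),('right_hub',.072),('left_red',.072),('right_red',.072),('release_top',None),('left_index',.072),('right_index',.072),('key_box',0),('phone',0),('stapler',0),('sticky_notes',0),('measuring_tape',0),('eraser',0)]:
        r=ctrl.mark_of(n,q)
        for d in r[:2]: print(n,q,round(d['confidence'],2),np.round(d['pixel'],1),np.round(at(n,d['pixel'],z if z is not None else .07),4))
    cv2.imwrite(f'pics/{n}.png',im[:,:,::-1])
print(ctrl.get_obs()['t'])
E
```

```text
[0.24522501 0.57414287 0.20573111] [-0.62988397 -3.07710746  0.00315866] 0.0
scene left_hub 0.66 [244.  206.8] [0.5424 0.1394 0.072 ]
scene right_hub 0.78 [282.3 244.1] [ 0.5362 -0.04    0.072 ]
scene left_red 0.74 [258.  212.3] [0.5605 0.094  0.072 ]
scene right_red 0.9 [263.9 238.9] [0.5089 0.0084 0.072 ]
scene release_top 0.63 [278.4 210.1] [0.614  0.0601 0.07  ]
scene left_index 0.74 [256.2 198. ] [0.5941 0.1414 0.072 ]
scene right_index 0.69 [293.2 224.6] [ 0.608  -0.0109  0.072 ]
scene key_box 0.57 [273.8 232.5] [0.5811 0.0437 0.    ]
scene phone 0.88 [184.3 155.3] [0.5699 0.5316 0.    ]
scene phone 0.55 [369.5 257.1] [ 0.7338 -0.2126  0.    ]
scene stapler 0.61 [193.6 182.4] [0.5159 0.3922 0.    ]
scene sticky_notes 0.81 [373.1 259.2] [ 0.736  -0.2243  0.    ]
scene measuring_tape 0.96 [336.1 294.3] [ 0.5683 -0.2277  0.    ]
scene eraser 0.55 [302.2 314.4] [ 0.4557 -0.2069  0.    ]
side left_hub 0.81 [258.3 203.8] [0.5304 0.1456 0.072 ]
side left_hub 0.58 [252.2 211.1] [0.5357 0.2009 0.072 ]
side right_hub 0.8 [266.1 185.8] [ 5.403e-01 -2.000e-04  7.200e-02]
side right_hub 0.34 [241.4 201. ] [0.5896 0.1381 0.072 ]
side left_red 0.61 [252.4 193.7] [0.5695 0.0746 0.072 ]
side right_red 0.54 [273.8 188. ] [0.5098 0.012  0.072 ]
side release_top 0.58 [235.  172.2] [ 0.6852 -0.1011  0.07  ]
side release_top 0.39 [242.1 190.3] [0.6127 0.0514 0.07  ]
side left_index 0.64 [243.3 205.6] [0.5739 0.1696 0.072 ]
side right_index 0.92 [255.1 181. ] [ 0.5888 -0.0327  0.072 ]
side key_box 0.83 [253.4 209. ] [0.5748 0.0464 0.    ]
side key_box 0.34 [231.2 175.1] [ 0.7439 -0.2316 -0.    ]
side phone 0.63 [208.7 285.9] [0.5703 0.5199 0.    ]
side stapler 0.89 [241.4 262.1] [0.5187 0.3852 0.    ]
side measuring_tape 0.48 [278.5 179.3] [ 0.5469 -0.2323  0.    ]
side eraser 0.61 [299.1 182.9] [ 0.4607 -0.2156  0.    ]
1.4
```

```bash
python3 - <<'E'
import cv2
im=cv2.imread('pics/scene.png')[140:340,150:416]
cv2.imwrite('pics/scene_c.png',cv2.resize(im,(798,600),interpolation=cv2.INTER_CUBIC))
E
```

```text
(no output)
```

View pics/scene_c.png

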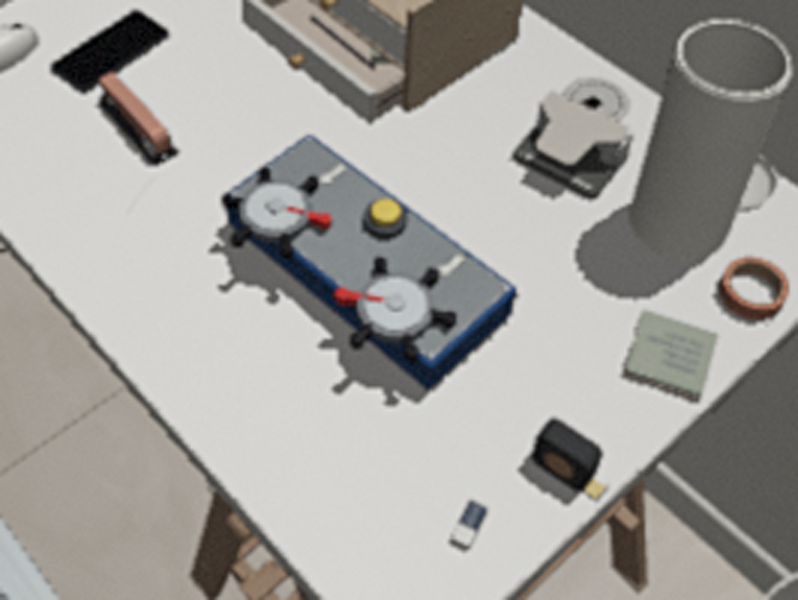

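The picture shows the left hub near pixel (242,209), with its red tab at (257,213). That is one click clockwise of the pointer. The right hub is near (282,241), with its red tab at (265,239), two clicks counter-clockwise. The button is at about (278,212). I'll move above the box, staying high, to use the wrist camera.

Emit:
carry_out([
  {"x":0,"y":0,"z":-0.8,"turn":-0.135},
  {"x":0,"y":-0.5,"z":-0.8,"turn":-0.135},
  {"x":0,"y":-1,"z":-0.5,"turn":-0.135},
  {"x":-0.4,"y":-1,"z":0,"turn":0},
  {"x":-0.4,"y":-1,"z":0,"turn":0},
  {"x":-0.4,"y":-1,"z":0,"turn":0},
  {"x":-0.4,"y":-1,"z":0,"turn":0},
  {"x":-0.4,"y":-1,"z":0,"turn":0},
], grip=0)

```text
t: 2.2
tool_pos: [0.2893, 0.412, 0.2596]
tool_rot: [-0.002, 3.141, 0.0]
contact_force: [0.2, 0.1, -0.1]
opening: -0.0001
grip_force: 0.0
```

Emit:
carry_out([
  {"x":-0.4,"y":-1,"z":0,"turn":0},
  {"x":-0.4,"y":-1,"z":0,"turn":0},
  {"x":-0.4,"y":-1,"z":0,"turn":0},
  {"x":-0.4,"y":-1,"z":0,"turn":0},
  {"x":-0.4,"y":-1,"z":0,"turn":0},
  {"x":-0.4,"y":-1,"z":0,"turn":0},
  {"x":-0.4,"y":-1,"z":0,"turn":0},
  {"x":-0.4,"y":-1,"z":0,"turn":0},
])

```text
t: 3.0
tool_pos: [0.3696, 0.212, 0.2597]
tool_rot: [-0.002, 3.141, 0.0]
contact_force: [-0.4, -0.2, 0.4]
opening: -0.0004
grip_force: 0.0
```

```bash
python3 - <<'E'
from h import *
o=ctrl.get_obs();print(o['tool_pos'],o['tool_rot'],o['t'],o['q'])
T=np.array(ctrl.calibration('wrist')['T_tool_cam']);print(T.round(3))
R=Ro.from_rotvec(o['tool_rot']).as_matrix();print(R.round(3))
im=ctrl.get_image('wrist')
cv2.imwrite('pics/w1.png',im[:,:,::-1])
for q in ['left_hub','right_hub','left_red','right_red','release_top','left_index','right_index']:
    for d in ctrl.mark_of('wrist',q)[:2]: print(q,round(d['confidence'],2),np.round(d['pixel'],1),np.round(at('wrist',d['pixel'],.072,o),4))
E
```

```text
[0.36956006 0.21203629 0.25973128] [-2.09375122e-03  3.14094100e+00  3.53715525e-04] 3.0 [ 3.45859755e-01 -4.76845544e-01  1.97844694e+00 -8.33796092e-06
  1.63930251e+00 -1.22627035e+00]
[[-0.001 -0.961 -0.278  0.071]
 [ 1.    -0.    -0.    -0.   ]
 [ 0.    -0.278  0.961 -0.166]
 [ 0.     0.     0.     1.   ]]
[[-1.    -0.001  0.001]
 [-0.001  1.     0.   ]
 [-0.001  0.    -1.   ]]
left_hub 0.83 [206.1 273.1] [0.5358 0.1376 0.072 ]
right_hub 0.64 [ 98.5 274. ] [ 0.5398 -0.0291  0.072 ]
right_red 0.63 [125.1 258. ] [0.5111 0.017  0.072 ]
release_top 0.53 [160.1 311.5] [0.608  0.0596 0.072 ]
release_top 0.53 [105.3 302.8] [ 0.5931 -0.0276  0.072 ]
right_index 0.8 [106.5 300.9] [ 0.5894 -0.025   0.072 ]
```

Emit:
carry_out([
  {"x":-0.4,"y":-0.9,"z":0,"turn":0},
  {"x":-0.4,"y":-0.9,"z":0,"turn":0},
  {"x":-0.4,"y":-0.9,"z":0,"turn":0},
  {"x":-0.4,"y":-0.9,"z":0,"turn":0},
  {"x":-0.4,"y":-0.9,"z":0,"turn":0},
  {"x":-0.4,"y":-0.9,"z":0,"turn":0},
  {"x":-0.4,"y":-0.9,"z":0,"turn":0},
  {"x":0,"y":0,"z":0,"turn":0},
])

```text
t: 4.2
tool_pos: [0.4401, 0.0545, 0.2593]
tool_rot: [-0.001, -3.141, 0.001]
contact_force: [-0.3, 0.7, -0.4]
opening: 0.0004
grip_force: 0.0
```

```bash
python3 - <<'E'
from h import *
o=ctrl.get_obs();print(o['tool_pos'],o['tool_rot'],o['t'])
im=ctrl.get_image('wrist')
cv2.imwrite('pics/w2.png',cv2.resize(im[:,:,::-1],(800,600)))
for q in ['left_hub','right_hub','left_red','right_red','release_top','left_index','right_index']:
    for d in ctrl.mark_of('wrist',q)[:2]: print(q,round(d['confidence'],2),np.round(d['pixel'],1),np.round(at('wrist',d['pixel'],.072,o),4))
E
```

```text
[0.4400813  0.05450364 0.25932639] [-1.35470318e-03 -3.14113007e+00  7.69813412e-04] 4.2
left_hub 0.79 [313.2 229.7] [0.5342 0.1369 0.072 ]
right_hub 0.41 [ 90.7 224.6] [ 0.5268 -0.1839  0.072 ]
left_red 0.9 [283.  246.5] [0.5608 0.0944 0.072 ]
right_red 0.72 [286.5 247.9] [0.5631 0.0996 0.072 ]
right_red 0.62 [227.8 212.9] [0.5082 0.0156 0.072 ]
left_index 0.66 [315.6 260.1] [0.5836 0.1435 0.072 ]
right_index 0.7 [202.4 264.5] [ 0.5908 -0.025   0.072 ]
```

View pics/w2.png

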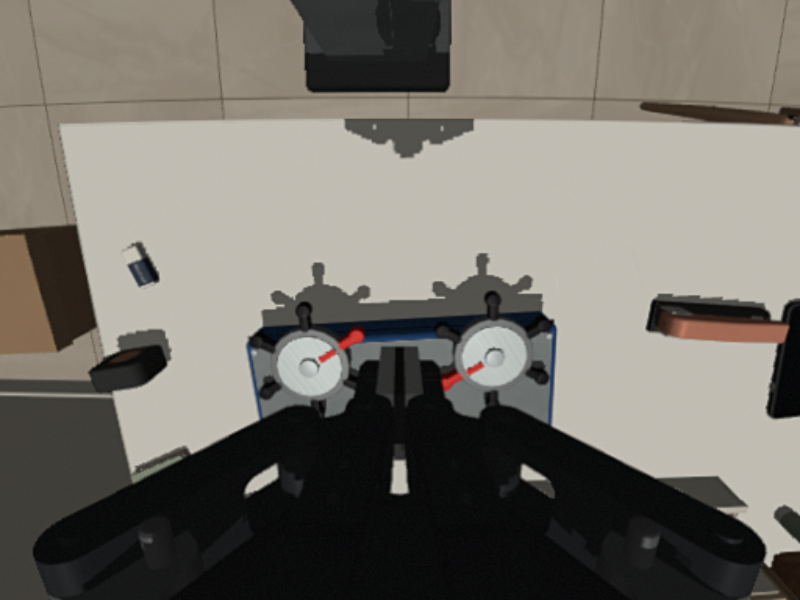

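The wrist picture shows the right hub at (309,368) and the left hub at (494,357) on the 800 px scale. The front tabs are at (304,311) and (491,299), and the red tabs at (357,337) on the right and (450,382) on the left. I'll fit the box pose from these.

```bash
python3 - <<'E'
from h import *
o=ctrl.get_obs()
for n,p in dict(R=(309,368),L=(494,357),Rf=(304,311),Lf=(491,299),Rred=(357,337),Lred=(450,382)).items():
    print(n,at('wrist',np.array(p)/1.5625,.072,o).round(4))
a=at('wrist',np.array((494,357))/1.5625,.072,o);b=at('wrist',np.array((309,368))/1.5625,.072,o)
d=a-b;yaw=np.arctan2(-d[0],d[1]);print('len',np.linalg.norm(d),'yaw',np.degrees(yaw))
c=(a+b)/2;e=np.array([np.cos(yaw),np.sin(yaw)]);print('button',c[:2]+.075*e,'center',c[:2]+.045*e)
E
```

```text
R [ 0.5429 -0.0266  0.072 ]
L [0.5315 0.1434 0.072 ]
Rf [ 0.4874 -0.0277  0.072 ]
Lf [0.476  0.1371 0.072 ]
Rred [0.512  0.0186 0.072 ]
Lred [0.5569 0.104  0.072 ]
len 0.1703764268815655 yaw 3.8461601296672225
button [0.61201396 0.06345258] center [0.58208153 0.06144025]
```

Emit:
carry_out([
  {"x":0,"y":0.6,"z":0.5,"turn":-0.067},
  {"x":-0.2,"y":0.7,"z":0.5,"turn":0},
  {"x":-0.2,"y":0.7,"z":0.5,"turn":0},
  {"x":-0.3,"y":0.7,"z":0.5,"turn":0},
  {"x":-0.3,"y":0.7,"z":0.5,"turn":0},
  {"x":-0.3,"y":0.7,"z":0.5,"turn":0},
  {"x":-0.3,"y":0.7,"z":0.5,"turn":0},
  {"x":0,"y":0.3,"z":0.5,"turn":0},
])

```text
t: 5.4
tool_pos: [0.4719, 0.1871, 0.159]
tool_rot: [-0.11, 3.139, 0.0]
contact_force: [-0.1, 0.1, -0.3]
opening: 0.0
grip_force: 0.0
```

```bash
python3 - <<'E'
from h import *
o=ctrl.get_obs();print(o['tool_pos'],o['tool_rot'],o['t'])
y=np.radians(3.85);B=np.array([[np.cos(y),np.sin(y)],[-np.sin(y),np.cos(y)]])
print('rel L hub in box mm',B@(o['tool_pos'][:2]-np.array([.5315,.1434]))*1e3)
R=Ro.from_rotvec(o['tool_rot']).as_matrix();print(np.degrees(np.arctan2(-R[0,1],R[1,1])))
im=ctrl.get_image('wrist');cv2.imwrite('pics/w3.png',cv2.resize(im[:,:,::-1],(800,600)))
E
```

```text
[0.47186801 0.18707702 0.15903328] [-1.09932284e-01  3.13943546e+00  4.24776859e-04] 5.4
rel L hub in box mm [-56.56473805  47.58242132]
4.01096716040379
```

View pics/w3.png

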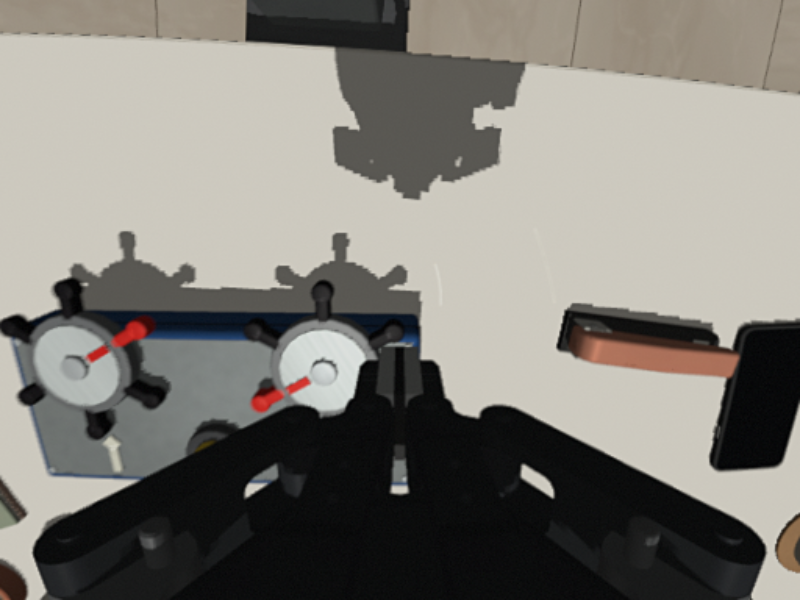

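The picture shows the left wheel's front tab pointing straight up at (322,290), above the hub at (323,372). The fingers are to its right, clear of the tabs, so I'll descend and make the pass.

Emit:
carry_out([
  {"x":0,"y":0,"z":0.5,"turn":0},
  {"x":0,"y":0,"z":0.6,"turn":0},
  {"x":0,"y":0,"z":0.6,"turn":0},
  {"x":0,"y":0,"z":0.6,"turn":0},
  {"x":0,"y":0,"z":0.6,"turn":0},
  {"x":0,"y":0,"z":0.6,"turn":0},
  {"x":0,"y":0,"z":0.6,"turn":0},
  {"x":0,"y":0,"z":0.2,"turn":0},
])

```text
t: 6.25
tool_pos: [0.4703, 0.1852, 0.0495]
tool_rot: [0.107, -3.136, 0.001]
contact_force: [0.1, -0.2, -0.6]
opening: 0.0001
grip_force: 0.0
```

Emit:
carry_out([
  {"x":0,"y":-0.4,"z":0,"turn":0},
  {"x":0,"y":-0.3,"z":0,"turn":0},
  {"x":0,"y":-0.3,"z":0,"turn":0},
  {"x":0,"y":-0.3,"z":0,"turn":0},
  {"x":0,"y":-0.3,"z":0,"turn":0},
  {"x":0,"y":-0.3,"z":0,"turn":0},
  {"x":0,"y":-0.3,"z":0,"turn":0},
  {"x":0,"y":-0.3,"z":0,"turn":0},
])

```text
t: 7.05
tool_pos: [0.476, 0.1226, 0.052]
tool_rot: [-0.107, 3.14, -0.0]
contact_force: [-0.4, -0.2, -0.1]
opening: 0.0002
grip_force: 0.0
```

Emit:
carry_out([
  {"x":0,"y":-0.3,"z":0,"turn":0},
  {"x":0,"y":-0.3,"z":0,"turn":0},
  {"x":0,"y":-0.3,"z":0,"turn":0},
  {"x":0,"y":-0.3,"z":0,"turn":0},
  {"x":0,"y":-0.2,"z":0,"turn":0},
  {"x":0,"y":0,"z":-0.8,"turn":0},
  {"x":0,"y":0,"z":-1,"turn":0},
  {"x":0,"y":0,"z":-1,"turn":0},
])

```text
t: 7.85
tool_pos: [0.4779, 0.0881, 0.1224]
tool_rot: [0.107, -3.139, -0.0]
contact_force: [0.5, -0.1, -0.0]
opening: -0.0003
grip_force: 0.0
```

```bash
python3 - <<'E'
from h import *
o=ctrl.get_obs();print(o['tool_pos'],o['t'])
y=np.radians(3.85);B=np.array([[np.cos(y),np.sin(y)],[-np.sin(y),np.cos(y)]])
print('rel L',B@(o['tool_pos'][:2]-np.array([.5315,.1434]))*1e3,'rel R',B@(o['tool_pos'][:2]-np.array([.5429,-.0266]))*1e3)
im=ctrl.get_image('wrist');cv2.imwrite('pics/w4.png',cv2.resize(im[:,:,::-1],(800,600)))
E
```

```text
[0.47794505 0.08806227 0.12239653] 7.85
rel L [-57.14971746 -51.61691693] rel R [-57.10940496 118.76488484]
```

View pics/w4.png

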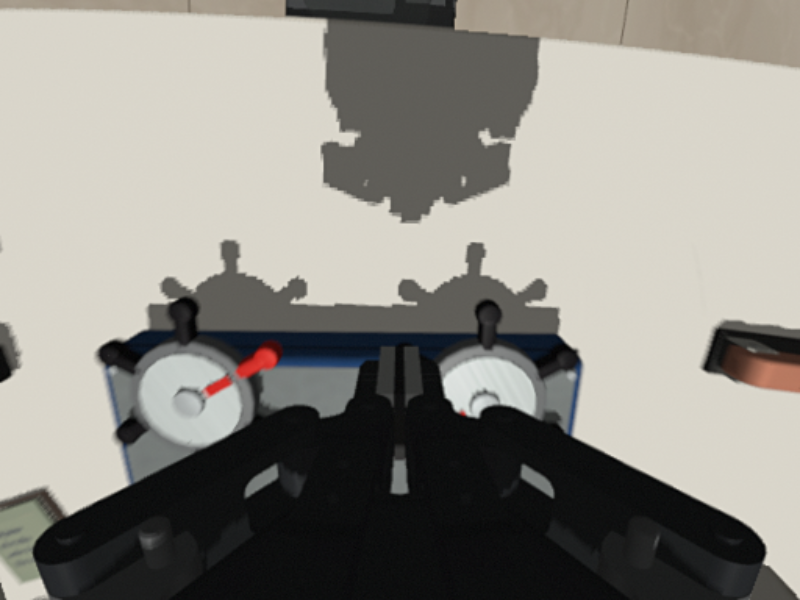

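The picture shows the left wheel's red stripe still at (460,413) beside its hub at (485,402). The direction hasn't changed, so the tab slipped past without clicking. I'll check where the fingertip really lies relative to the nominal TCP.

```bash
python3 - <<'E'
from h import *
c=ctrl.calibration('wrist');T=np.linalg.inv(np.array(c['T_tool_cam']))
K=np.array([[c['fx'],0,c['cx']],[0,c['fy'],c['cy']],[0,0,1.]])
for p in [(0,0,0),(.011,0,0),(-.011,0,0),(.011,.0145,0),(.011,0,-.02),(.011,.0145,-.02)]:
    q=cv2.projectPoints(np.array([p]),cv2.Rodrigues(T[:3,:3])[0],T[:3,3],K,np.array([c['k1'],0,0,0.]))[0]
    print(p,(q*1.5625).round(0))
im=cv2.imread('pics/w4.png')[320:480,310:490];cv2.imwrite('pics/w4c.png',cv2.resize(im,(675,600),interpolation=cv2.INTER_CUBIC))
E
```

```text
Traceback (most recent call last):
cv2.error: OpenCV(4.12.0) /io/opencv/modules/calib3d/src/calibration_base.cpp:1490: error: (-215:Assertion failed) npoints >= 0 && (depth == CV_32F || depth == CV_64F) in function 'projectPoints'
```

```bash
python3 - <<'E'
from h import *
c=ctrl.calibration('wrist');T=np.linalg.inv(np.array(c['T_tool_cam']))
K=np.array([[c['fx'],0,c['cx']],[0,c['fy'],c['cy']],[0,0,1.]])
for p in [(0,0,0),(.011,0,0),(-.011,0,0),(.011,.0145,0),(.011,.007,0),(.011,0,-.02),(.011,.0145,-.02)]:
    q=cv2.projectPoints(np.array([p],float).reshape(1,1,3),cv2.Rodrigues(T[:3,:3])[0],T[:3,3],K,np.array([c['k1'],0,0,0.]))[0]
    print(p,(q*1.5625).round(0).ravel())
im=cv2.imread('pics/w4.png')[320:480,310:490];cv2.imwrite('pics/w4c.png',cv2.resize(im,(675,600),interpolation=cv2.INTER_CUBIC))
E
```

```text
(0, 0, 0) [399. 345.]
(0.011, 0, 0) [399. 321.]
(-0.011, 0, 0) [399. 369.]
(0.011, 0.0145, 0) [434. 321.]
(0.011, 0.007, 0) [416. 321.]
(0.011, 0, -0.02) [400. 339.]
(0.011, 0.0145, -0.02) [438. 339.]
```

View pics/w4c.png

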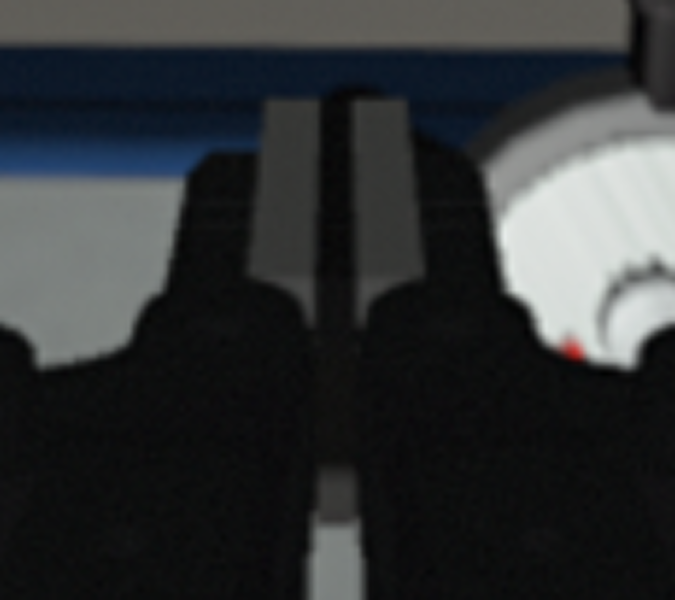

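The crop shows the pad ends at row 346 of the 800 px picture. The full 22 mm width at TCP depth would be at row 321, so the tip is narrower or shorter than nominal. I'll repeat the pass 15 mm lower and 4 mm further in.

Emit:
carry_out([
  {"x":0,"y":1,"z":0,"turn":0},
  {"x":0,"y":1,"z":0,"turn":0},
  {"x":-0.2,"y":1,"z":0,"turn":0},
  {"x":0,"y":1,"z":0,"turn":0},
  {"x":0,"y":0,"z":0.9,"turn":0},
  {"x":0,"y":0,"z":0.9,"turn":0},
  {"x":0,"y":0,"z":0.9,"turn":0},
  {"x":0,"y":0,"z":0.8,"turn":0},
])

```text
t: 8.7
tool_pos: [0.4762, 0.1884, 0.0332]
tool_rot: [0.108, -3.139, 0.0]
contact_force: [0.1, 0.1, -0.3]
opening: -0.0001
grip_force: 0.0
```

Emit:
carry_out([
  {"x":0,"y":-0.4,"z":0,"turn":0},
  {"x":0,"y":-0.3,"z":0,"turn":0},
  {"x":0,"y":-0.3,"z":0,"turn":0},
  {"x":0,"y":-0.3,"z":0,"turn":0},
  {"x":0,"y":-0.2,"z":0,"turn":0},
  {"x":0,"y":-0.2,"z":0,"turn":0},
  {"x":0,"y":0,"z":0,"turn":0},
  {"x":0,"y":0,"z":0,"turn":0},
])

```text
t: 9.5
tool_pos: [0.4796, 0.1458, 0.0347]
tool_rot: [-0.107, 3.139, -0.001]
contact_force: [0.2, 1.9, 1.8]
opening: -0.0001
grip_force: 0.6
```

```bash
python3 - <<'E'
from h import *
o=ctrl.get_obs();print(o['tool_pos'],o['t'],o['contact_force'])
y=np.radians(3.85);B=np.array([[np.cos(y),np.sin(y)],[-np.sin(y),np.cos(y)]])
print('rel L',B@(o['tool_pos'][:2]-np.array([.5315,.1434]))*1e3)
im=ctrl.get_image('wrist')[:,:,::-1][180:340,180:394];cv2.imwrite('pics/w5.png',cv2.resize(im,(800,598),interpolation=cv2.INTER_CUBIC))
E
```

```text
[0.47961855 0.14577183 0.03467749] 9.5 [0.18974072 1.9427977  1.78981229]
rel L [-51.60510777   5.85003471]
```

View pics/w5.png

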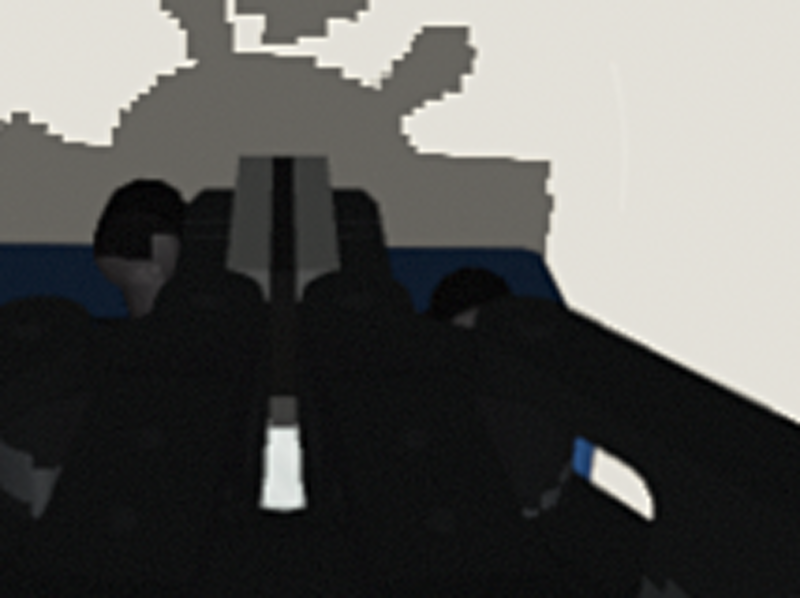

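The crop shows the front tab's tip at (140,220) pressed against the left side of the finger with about 2 N, and the overlap is good. I'll continue the pass.

Emit:
carry_out([
  {"x":0,"y":-0.3,"z":0,"turn":0},
  {"x":0,"y":-0.3,"z":0,"turn":0},
  {"x":0,"y":-0.3,"z":0,"turn":0},
  {"x":0,"y":-0.3,"z":0,"turn":0},
  {"x":0,"y":-0.3,"z":0,"turn":0},
  {"x":0,"y":-0.3,"z":0,"turn":0},
  {"x":0,"y":-0.3,"z":0,"turn":0},
  {"x":0,"y":-0.2,"z":0,"turn":0},
])

```text
t: 10.35
tool_pos: [0.4834, 0.0878, 0.0345]
tool_rot: [0.106, -3.14, 0.0]
contact_force: [1.1, 0.2, -0.3]
opening: -0.0004
grip_force: 0.0
```

Emit:
carry_out([
  {"x":0,"y":0,"z":-0.8,"turn":0},
  {"x":0,"y":0,"z":-1,"turn":0},
  {"x":0,"y":0,"z":-1,"turn":0},
  {"x":0,"y":-0.3,"z":-1,"turn":0},
  {"x":0,"y":-0.5,"z":0,"turn":0},
  {"x":0,"y":-0.5,"z":0,"turn":0},
  {"x":0,"y":0,"z":0,"turn":0},
  {"x":0,"y":0,"z":0,"turn":0},
])

```text
t: 11.15
tool_pos: [0.4845, 0.0559, 0.1278]
tool_rot: [0.105, -3.137, -0.001]
contact_force: [0.3, 0.1, -0.7]
opening: -0.0
grip_force: 0.0
```

```bash
python3 - <<'E'
from h import *
o=ctrl.get_obs();print(o['tool_pos'],o['t'],o['contact_force'])
y=np.radians(3.85);B=np.array([[np.cos(y),np.sin(y)],[-np.sin(y),np.cos(y)]])
print('rel L',B@(o['tool_pos'][:2]-np.array([.5315,.1434]))*1e3,'rel R',B@(o['tool_pos'][:2]-np.array([.5429,-.0266]))*1e3)
c=[]
for n in ['wrist','scene']:
    im=ctrl.get_image(n)
    for q in ['left_red','right_red']:
        for d in ctrl.mark_of(n,q)[:2]:
            p=at(n,d['pixel'],.072,o);h=np.array([[.5315,.1434],[.5429,-.0266]][q[0]=='r'])
            print(n,q,round(d['confidence'],2),np.round(d['pixel'],1),'rel hub box mm',(B@(p[:2]-h)*1e3).round(0))
    c.append(cv2.resize(im if n=='wrist' else im[150:300,180:380],(400,300),interpolation=cv2.INTER_CUBIC))
cv2.imwrite('pics/w6.png',np.hstack(c)[:,:,::-1])
E
```

```text
[0.48449508 0.05586029 0.12775496] 11.15 [ 0.26959562  0.08193724 -0.68844393]
rel L [-52.77666279 -84.18602339] rel R [-52.7363503   86.19577838]
wrist left_red 0.9 [340.1 299.3] rel hub box mm [55. -1.]
wrist left_red 0.49 [ 17.1 143.1] rel hub box mm [ -99. -286.]
wrist right_red 0.67 [208.6 219.6] rel hub box mm [-30.  45.]
wrist right_red 0.61 [340.3 250.6] rel hub box mm [  1. 164.]
scene right_red 0.59 [262.9 239.8] rel hub box mm [-36.  37.]
```

View pics/w6.png

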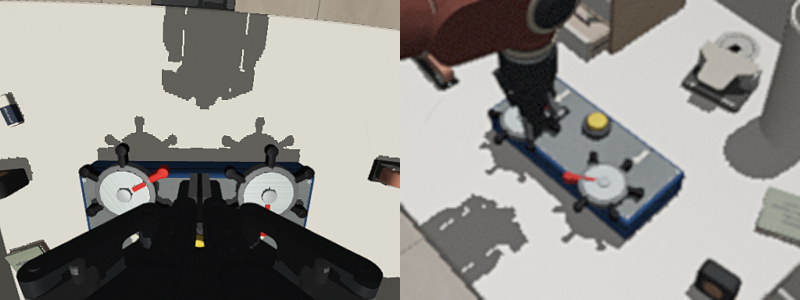

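The picture shows the left wheel's red stripe now pointing at its pointer, and the network puts it at (55,-1) mm from the hub. The right red tab is still two clicks off. I'll make two passes on the right wheel, pushing to +y.

Emit:
carry_out([
  {"x":0,"y":-0.9,"z":0,"turn":0},
  {"x":0,"y":-0.9,"z":0,"turn":0},
  {"x":0,"y":-0.9,"z":0,"turn":0},
  {"x":0,"y":-0.9,"z":0,"turn":0},
  {"x":0,"y":-0.9,"z":0,"turn":0},
  {"x":0,"y":-0.9,"z":0,"turn":0},
  {"x":0,"y":0,"z":0.9,"turn":0},
  {"x":0,"y":0,"z":0.9,"turn":0},
])

```text
t: 12.25
tool_pos: [0.4958, -0.0793, 0.085]
tool_rot: [-0.105, 3.137, -0.001]
contact_force: [-0.7, 0.9, 0.4]
opening: 0.0001
grip_force: 0.0
```

Emit:
carry_out([
  {"x":0,"y":0,"z":0.9,"turn":0},
  {"x":0,"y":0,"z":0.9,"turn":0},
  {"x":0,"y":0,"z":0.1,"turn":0},
  {"x":0,"y":0.3,"z":0,"turn":0},
  {"x":0,"y":0.3,"z":0,"turn":0},
  {"x":0,"y":0.3,"z":0,"turn":0},
  {"x":0,"y":0.3,"z":0,"turn":0},
  {"x":0,"y":0.3,"z":0,"turn":0},
])

```text
t: 13.05
tool_pos: [0.493, -0.0414, 0.0382]
tool_rot: [-0.108, 3.138, -0.005]
contact_force: [0.5, -5.4, 1.4]
opening: -0.0002
grip_force: 2.7
```

Emit:
carry_out([
  {"x":0,"y":0.3,"z":0,"turn":0},
  {"x":0,"y":0.3,"z":0,"turn":0},
  {"x":0,"y":0.3,"z":0,"turn":0},
  {"x":0,"y":0.3,"z":0,"turn":0},
  {"x":0,"y":0.3,"z":0,"turn":0},
  {"x":0,"y":0.3,"z":0,"turn":0},
  {"x":0,"y":0.3,"z":0,"turn":0},
  {"x":0,"y":0.3,"z":0,"turn":0},
])

```text
t: 13.85
tool_pos: [0.4879, 0.0197, 0.0368]
tool_rot: [0.107, -3.139, -0.001]
contact_force: [-0.5, -0.4, -0.2]
opening: 0.0
grip_force: 0.0
```

Emit:
carry_out([
  {"x":0,"y":0,"z":-0.8,"turn":0},
  {"x":0,"y":0,"z":-1,"turn":0},
  {"x":0,"y":0,"z":-1,"turn":0},
  {"x":0,"y":0,"z":-1,"turn":0},
  {"x":0,"y":0,"z":0,"turn":0},
  {"x":0,"y":0,"z":0,"turn":0},
  {"x":0,"y":0,"z":0,"turn":0},
  {"x":0,"y":0,"z":0,"turn":0},
])

```text
t: 14.65
tool_pos: [0.487, 0.019, 0.1302]
tool_rot: [0.107, -3.137, -0.001]
contact_force: [-0.2, 0.2, 0.4]
opening: 0.0001
grip_force: 0.0
```

```bash
cat > chk.py <<'E'
from h import *
o=ctrl.get_obs();print(o['tool_pos'],o['t'],o['contact_force'])
y=np.radians(3.85);B=np.array([[np.cos(y),np.sin(y)],[-np.sin(y),np.cos(y)]])
print('rel L',B@(o['tool_pos'][:2]-np.array([.5315,.1434]))*1e3,'rel R',B@(o['tool_pos'][:2]-np.array([.5429,-.0266]))*1e3)
for n in ['wrist','scene','side']:
    im=ctrl.get_image(n);cv2.imwrite(f'pics/{n}_{o["t"]:.2f}.png',im[:,:,::-1])
    for q in ['left_red','right_red']:
        for d in ctrl.mark_of(n,q)[:2]:
            p=at(n,d['pixel'],.072,o);h=np.array([[.5315,.1434],[.5429,-.0266]][q[0]=='r'])
            print(n,q,round(d['confidence'],2),np.round(d['pixel'],1),'rel hub box mm',(B@(p[:2]-h)*1e3).round(0))
E
python3 chk.py
```

```text
[0.48699856 0.01903611 0.13021598] 14.65 [-0.16196939  0.17691377  0.35815713]
rel L [ -52.75137842 -121.09519887] rel R [-52.71106592  49.2866029 ]
wrist left_red 0.74 [373.5 294. ] rel hub box mm [51. -4.]
scene left_red 0.77 [253.4 198.9] rel hub box mm [54. -3.]
scene right_red 0.74 [275.4 227.8] rel hub box mm [20. 41.]
side left_red 0.72 [244.9 201.9] rel hub box mm [45. -4.]
side left_red 0.66 [243.  200.5] rel hub box mm [ 53. -14.]
side right_red 0.77 [256.  186.6] rel hub box mm [33. 39.]
```

One click is done: the right red tab is now about 60° short of the pointer. I'll make the second pass.

Emit:
carry_out([
  {"x":0,"y":-1,"z":0,"turn":0},
  {"x":0,"y":-1,"z":0,"turn":0},
  {"x":0,"y":-1,"z":0,"turn":0},
  {"x":0,"y":-1,"z":0,"turn":0},
  {"x":0,"y":0,"z":0,"turn":0},
  {"x":0,"y":0,"z":0.9,"turn":0},
  {"x":0,"y":0,"z":0.9,"turn":0},
  {"x":0,"y":0,"z":0.9,"turn":0},
])

```text
t: 15.9
tool_pos: [0.4951, -0.0803, 0.064]
tool_rot: [-0.107, 3.139, 0.0]
contact_force: [-0.6, 0.6, -0.1]
opening: -0.0002
grip_force: 0.0
```

Emit:
carry_out([
  {"x":0,"y":0,"z":0.9,"turn":0},
  {"x":0,"y":0,"z":0.2,"turn":0},
  {"x":0,"y":0.3,"z":0,"turn":0},
  {"x":0,"y":0.3,"z":0,"turn":0},
  {"x":0,"y":0.3,"z":0,"turn":0},
  {"x":0,"y":0.3,"z":0,"turn":0},
  {"x":0,"y":0.3,"z":0,"turn":0},
  {"x":0,"y":0.3,"z":0,"turn":0},
])

```text
t: 16.7
tool_pos: [0.4929, -0.0365, 0.0381]
tool_rot: [-0.108, 3.137, -0.005]
contact_force: [1.7, -4.6, 1.6]
opening: 0.0
grip_force: 1.7
```

Emit:
carry_out([
  {"x":0,"y":0.3,"z":0,"turn":0},
  {"x":0,"y":0.3,"z":0,"turn":0},
  {"x":0,"y":0.3,"z":0,"turn":0},
  {"x":0,"y":0.3,"z":0,"turn":0},
  {"x":0,"y":0.3,"z":0,"turn":0},
  {"x":0,"y":0.3,"z":0,"turn":0},
  {"x":0,"y":0.3,"z":0,"turn":0},
  {"x":0,"y":0,"z":0,"turn":0},
])

```text
t: 17.5
tool_pos: [0.488, 0.0174, 0.0368]
tool_rot: [0.109, -3.139, -0.001]
contact_force: [-0.6, -0.1, -0.2]
opening: -0.0
grip_force: 0.0
```

Emit:
carry_out([
  {"x":0,"y":0,"z":-0.8,"turn":0},
  {"x":0,"y":0,"z":-1,"turn":0},
  {"x":0,"y":0,"z":-1,"turn":0},
  {"x":0,"y":0,"z":-1,"turn":0},
  {"x":0,"y":0,"z":-1,"turn":0},
  {"x":0,"y":0,"z":0,"turn":0},
  {"x":0,"y":0,"z":0,"turn":0},
  {"x":0,"y":0,"z":0,"turn":0},
])

```text
t: 18.3
tool_pos: [0.4874, 0.0164, 0.1554]
tool_rot: [0.107, -3.137, -0.001]
contact_force: [0.1, -0.4, -0.2]
opening: -0.0001
grip_force: 0.0
```

```bash
python3 chk.py; python3 - <<'E'
from h import *
for n in ['wrist','scene','side']:
    im=ctrl.get_image(n)
    for d in ctrl.mark_of(n,'release_top')[:2]: print(n,round(d['confidence'],2),d['pixel'],ray(n,d['pixel'],ctrl.get_obs()),at(n,d['pixel'],.075,ctrl.get_obs()))
    if n=='scene': cv2.imwrite('pics/s7.png',cv2.resize(im[150:300,180:380,::-1],(800,600),interpolation=cv2.INTER_CUBIC))
E
```

```text
[0.48735093 0.01638615 0.15537073] 18.3 [ 0.07079761 -0.42913786 -0.22427831]
rel L [ -52.57773719 -123.76284233] rel R [-52.53742469  46.61895944]
wrist left_red 0.7 [ 65.2 136.9] rel hub box mm [-101. -301.]
wrist left_red 0.62 [366.4 281.3] rel hub box mm [54. -4.]
wrist right_red 0.95 [210.7 278.1] rel hub box mm [49. -1.]
scene left_red 0.66 [305.7 311.6] rel hub box mm [-115. -363.]
scene left_red 0.52 [279.7 245. ] rel hub box mm [ -15. -180.]
scene right_red 0.64 [293.4 229.2] rel hub box mm [54. -0.]
side left_red 0.93 [240.9 197.8] rel hub box mm [ 65. -33.]
side right_red 0.75 [256.3 180.1] rel hub box mm [ 43. -18.]
side right_red 0.45 [298.1 184. ] rel hub box mm [-109.   -7.]
wrist 0.51 [59.4, 216.2] (array([0.41740662, 0.01126671, 0.32282741]), array([ 0.43240511, -0.71644669, -0.93007302])) [ 0.53262535 -0.17963779  0.075     ]
scene 0.64 [281.0, 208.1] (array([ 0.08678726, -0.47788294,  0.99950283]), array([ 0.44919589,  0.44905605, -0.77517249])) [0.6225169  0.05767991 0.075     ]
side 0.54 [243.1, 186.0] (array([0.16116102, 1.52815324, 0.76582122]), array([ 0.26549623, -0.87611789, -0.40298294])) [0.61629301 0.02625139 0.075     ]
side 0.37 [250.8, 211.6] (array([0.16116102, 1.52815324, 0.76582122]), array([ 0.24540172, -0.8590257 , -0.45053415])) [0.53744484 0.21097634 0.075     ]
```

View pics/s7.png

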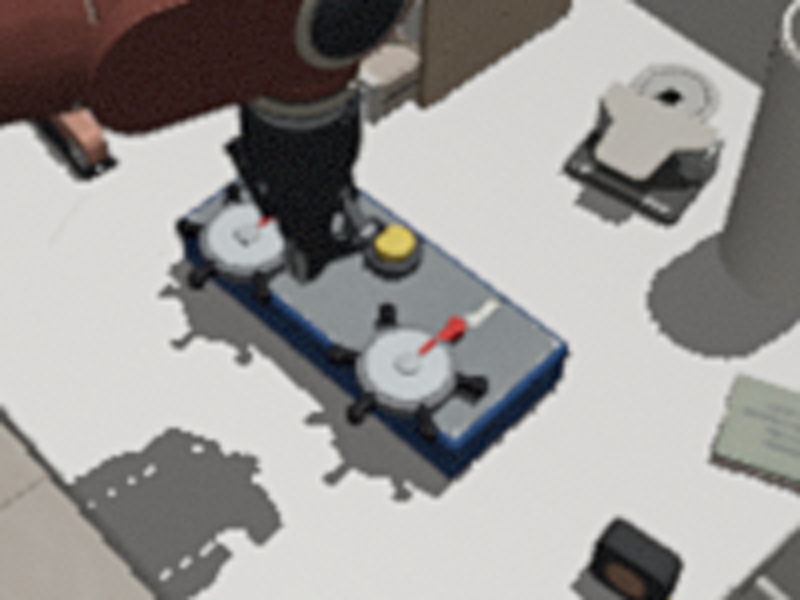

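The picture shows the right red tab at its white arrow (455,328) and the left red stripe pointing back at its own. The yellow button is at crop (395,240), which agrees with the box-derived (0.612, 0.0635). I'll move above it.

Emit:
carry_out([
  {"x":-0.8,"y":0.2,"z":0,"turn":0},
  {"x":-0.8,"y":0.2,"z":0,"turn":0},
  {"x":-0.8,"y":0.2,"z":0,"turn":0},
  {"x":-0.8,"y":0.2,"z":0,"turn":0},
  {"x":-0.8,"y":0.2,"z":0,"turn":0},
  {"x":-0.8,"y":0.3,"z":0,"turn":0},
  {"x":-0.3,"y":0.25,"z":0,"turn":0},
  {"x":0,"y":0,"z":0,"turn":0},
])

```text
t: 19.85
tool_pos: [0.6131, 0.0643, 0.1568]
tool_rot: [0.109, -3.139, -0.0]
contact_force: [1.0, -0.6, -0.1]
opening: -0.0001
grip_force: 0.0
```

Emit:
carry_out([
  {"x":0,"y":0,"z":0.5,"turn":0},
  {"x":0,"y":0,"z":0.5,"turn":0},
  {"x":0,"y":0,"z":0.5,"turn":0},
  {"x":0,"y":0,"z":0.5,"turn":0},
  {"x":0,"y":0,"z":0.2,"turn":0},
  {"x":0,"y":0,"z":0,"turn":0},
  {"x":0,"y":0,"z":0,"turn":0},
  {"x":0,"y":0,"z":0,"turn":0},
])

```text
t: 20.65
tool_pos: [0.6135, 0.0636, 0.1029]
tool_rot: [-0.107, 3.138, -0.0]
contact_force: [-0.3, 0.3, 0.2]
opening: 0.0002
grip_force: 0.0
```

```bash
python3 - <<'E'
from h import *
o=ctrl.get_obs();print(o['tool_pos'],o['t'],o['contact_force'])
im=ctrl.get_image('scene')
cv2.imwrite('pics/s8.png',cv2.resize(im[160:260,210:343,::-1],(798,600),interpolation=cv2.INTER_CUBIC))
E
```

```text
[0.61349157 0.0636471  0.10292897] 20.65 [-0.26059986  0.30005307  0.18160344]
```

View pics/s8.png

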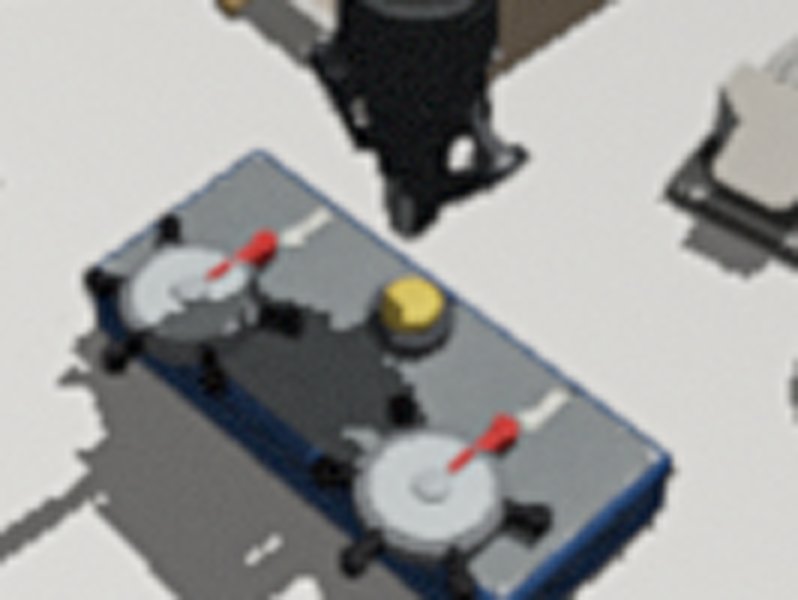

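The picture shows both red tabs at their arrows and the fingertip at (405,235), straight above the button at (413,305). I'll descend in small steps and watch the force.

Emit:
carry_out([
  {"x":0,"y":0,"z":0.1,"turn":0},
  {"x":0,"y":0,"z":0.1,"turn":0},
  {"x":0,"y":0,"z":0.1,"turn":0},
  {"x":0,"y":0,"z":0.1,"turn":0},
  {"x":0,"y":0,"z":0.1,"turn":0},
  {"x":0,"y":0,"z":0.1,"turn":0},
  {"x":0,"y":0,"z":0,"turn":0},
  {"x":0,"y":0,"z":0,"turn":0},
])

```text
t: 21.5
tool_pos: [0.6128, 0.0637, 0.0869]
tool_rot: [0.107, -3.14, -0.0]
contact_force: [-0.5, 0.2, -0.0]
opening: -0.0002
grip_force: 0.0
```

Emit:
carry_out([
  {"x":0,"y":0,"z":0.1,"turn":0},
  {"x":0,"y":0,"z":0.1,"turn":0},
  {"x":0,"y":0,"z":0,"turn":0},
  {"x":0,"y":0,"z":0,"turn":0},
  {"x":0,"y":0,"z":0,"turn":0},
  {"x":0,"y":0,"z":0,"turn":0},
  {"x":0,"y":0,"z":0,"turn":0},
  {"x":0,"y":0,"z":0,"turn":0},
])

```text
t: 22.3
tool_pos: [0.6129, 0.0637, 0.0821]
tool_rot: [-0.107, 3.14, -0.0]
contact_force: [0.5, 0.5, -0.3]
opening: -0.0
grip_force: 0.0
```

Emit:
carry_out([
  {"x":0,"y":0,"z":0.1,"turn":0},
  {"x":0,"y":0,"z":0.1,"turn":0},
  {"x":0,"y":0,"z":0,"turn":0},
  {"x":0,"y":0,"z":0,"turn":0},
  {"x":0,"y":0,"z":0,"turn":0},
  {"x":0,"y":0,"z":0,"turn":0},
  {"x":0,"y":0,"z":0,"turn":0},
  {"x":0,"y":0,"z":0,"turn":0},
])

```text
t: 23.1
tool_pos: [0.6129, 0.0637, 0.0771]
tool_rot: [-0.107, 3.14, -0.0]
contact_force: [-0.3, 0.1, 0.3]
opening: 0.0
grip_force: 0.0
```

Emit:
carry_out([
  {"x":0,"y":0,"z":0.1,"turn":0},
  {"x":0,"y":0,"z":0,"turn":0},
  {"x":0,"y":0,"z":0,"turn":0},
  {"x":0,"y":0,"z":0,"turn":0},
  {"x":0,"y":0,"z":0,"turn":0},
  {"x":0,"y":0,"z":0,"turn":0},
  {"x":0,"y":0,"z":0,"turn":0},
  {"x":0,"y":0,"z":0,"turn":0},
])

```text
t: 23.9
tool_pos: [0.6128, 0.0637, 0.0745]
tool_rot: [-0.107, 3.14, -0.0]
contact_force: [0.8, 0.5, -0.5]
opening: 0.0001
grip_force: 0.0
```

Emit:
carry_out([
  {"x":0,"y":0,"z":0.1,"turn":0},
  {"x":0,"y":0,"z":0,"turn":0},
  {"x":0,"y":0,"z":0.1,"turn":0},
  {"x":0,"y":0,"z":0,"turn":0},
  {"x":0,"y":0,"z":0,"turn":0},
  {"x":0,"y":0,"z":0,"turn":0},
  {"x":0,"y":0,"z":0,"turn":0},
  {"x":0,"y":0,"z":0,"turn":0},
])

```text
t: 24.7
tool_pos: [0.6129, 0.0637, 0.0696]
tool_rot: [-0.107, 3.14, 0.0]
contact_force: [-0.6, 0.4, 0.3]
opening: -0.0001
grip_force: 0.0
```

Emit:
carry_out([
  {"x":0,"y":0,"z":0.1,"turn":0},
  {"x":0,"y":0,"z":0,"turn":0},
  {"x":0,"y":0,"z":0,"turn":0},
  {"x":0,"y":0,"z":0,"turn":0},
  {"x":0,"y":0,"z":0,"turn":0},
  {"x":0,"y":0,"z":0,"turn":0},
  {"x":0,"y":0,"z":0,"turn":0},
  {"x":0,"y":0,"z":0,"turn":0},
])

```text
t: 25.5
tool_pos: [0.6128, 0.0637, 0.067]
tool_rot: [-0.107, 3.14, 0.0]
contact_force: [0.6, -0.1, 0.7]
opening: 0.0002
grip_force: 0.0
```

```bash
python3 - <<'E'
from h import *
a=ctrl.get_image('side')[150:240,200:290];b=ctrl.get_image('scene')[165:255,235:325]
for n in ['side','scene']:
    c=ctrl.calibration(n);o=ctrl.get_obs()
    K=np.array([[c['fx'],0,c['cx']],[0,c['fy'],c['cy']],[0,0,1.]])
    P=np.array([o['tool_pos'],[.612,.0635,.073]]).reshape(-1,1,3)
    q=cv2.projectPoints(P,cv2.Rodrigues(np.array(c['R']))[0],np.array(c['t'],float),K,np.array([c['k1'],0,0,0.]))[0].reshape(-1,2)
    q0=np.array([200,150] if n=='side' else [235,165]);print(n,((q-q0)*400/90).round(0),'tcp,button in crop')
cv2.imwrite('pics/s9.png',np.hstack([cv2.resize(i[:,:,::-1],(400,400),interpolation=cv2.INTER_CUBIC) for i in (a,b)]))
E
```

```text
side [[183. 189.]
 [183. 182.]] tcp,button in crop
scene [[188. 201.]
 [187. 196.]] tcp,button in crop
```

View pics/s9.png

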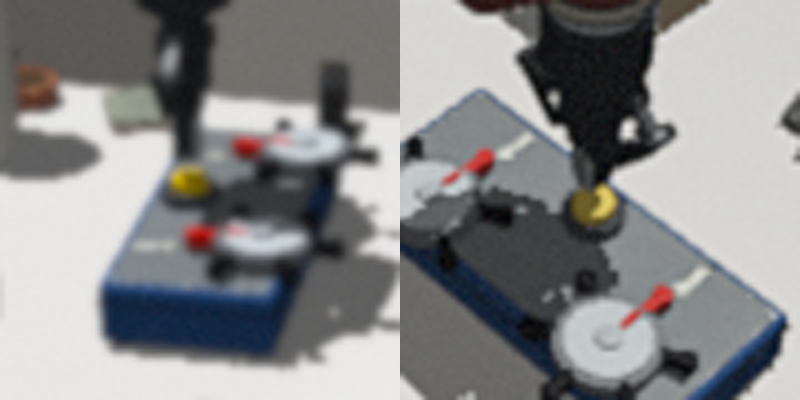

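The picture has the side view on the left and the scene view on the right. The fingertip ends at (187,160) in the side view and (585,190) in the scene view, still above the button at (190,182) and (597,203). The real tips sit higher than the nominal TCP, which also explains the slipped first pass. I'll shift 5 mm to -y and keep descending gently.

Emit:
carry_out([
  {"x":0,"y":-0.2,"z":0,"turn":0},
  {"x":0,"y":0,"z":0.1,"turn":0},
  {"x":0,"y":0,"z":0.1,"turn":0},
  {"x":0,"y":0,"z":0,"turn":0},
  {"x":0,"y":0,"z":0,"turn":0},
  {"x":0,"y":0,"z":0,"turn":0},
  {"x":0,"y":0,"z":0,"turn":0},
  {"x":0,"y":0,"z":0,"turn":0},
])

```text
t: 26.4
tool_pos: [0.6133, 0.0587, 0.0621]
tool_rot: [-0.107, 3.14, 0.0]
contact_force: [0.5, -0.9, 0.2]
opening: 0.0001
grip_force: 0.0
```

Emit:
carry_out([
  {"x":0,"y":0,"z":0.1,"turn":0},
  {"x":0,"y":0,"z":0.1,"turn":0},
  {"x":0,"y":0,"z":0,"turn":0},
  {"x":0,"y":0,"z":0,"turn":0},
  {"x":0,"y":0,"z":0,"turn":0},
  {"x":0,"y":0,"z":0,"turn":0},
  {"x":0,"y":0,"z":0,"turn":0},
  {"x":0,"y":0,"z":0,"turn":0},
])

```text
t: 27.2
tool_pos: [0.6132, 0.0587, 0.0571]
tool_rot: [-0.107, 3.14, -0.0]
contact_force: [0.8, -0.7, 0.2]
opening: 0.0002
grip_force: 0.0
```

Emit:
carry_out([
  {"x":0,"y":0,"z":0.1,"turn":0},
  {"x":0,"y":0,"z":0.1,"turn":0},
  {"x":0,"y":0,"z":0,"turn":0},
  {"x":0,"y":0,"z":0,"turn":0},
  {"x":0,"y":0,"z":0,"turn":0},
  {"x":0,"y":0,"z":0,"turn":0},
  {"x":0,"y":0,"z":0,"turn":0},
  {"x":0,"y":0,"z":0,"turn":0},
])

```text
t: 28.0
tool_pos: [0.6132, 0.0587, 0.0521]
tool_rot: [-0.107, 3.14, -0.0]
contact_force: [-0.5, -0.2, 1.6]
opening: 0.0
grip_force: 0.8
```

Emit:
carry_out([
  {"x":0,"y":0,"z":0.1,"turn":0},
  {"x":0,"y":0,"z":0,"turn":0},
  {"x":0,"y":0,"z":0,"turn":0},
  {"x":0,"y":0,"z":0,"turn":0},
  {"x":0,"y":0,"z":0,"turn":0},
  {"x":0,"y":0,"z":0,"turn":0},
  {"x":0,"y":0,"z":0,"turn":0},
  {"x":0,"y":0,"z":0,"turn":0},
])

```text
t: 28.8
tool_pos: [0.6134, 0.0587, 0.0496]
tool_rot: [-0.107, 3.139, -0.0]
contact_force: [0.3, 0.1, 3.1]
opening: -0.0
grip_force: 1.6
```

Contact: the force rises as the button's spring should. I'll go on to the stop.

Emit:
carry_out([
  {"x":0,"y":0,"z":0.1,"turn":0},
  {"x":0,"y":0,"z":0.05,"turn":0},
  {"x":0,"y":0,"z":0,"turn":0},
  {"x":0,"y":0,"z":0,"turn":0},
  {"x":0,"y":0,"z":0,"turn":0},
  {"x":0,"y":0,"z":0,"turn":0},
  {"x":0,"y":0,"z":0,"turn":0},
  {"x":0,"y":0,"z":0,"turn":0},
])

```text
t: 29.6
tool_pos: [0.6134, 0.0587, 0.0467]
tool_rot: [-0.107, 3.139, -0.0]
contact_force: [-2.8, 0.5, 7.7]
opening: 0.0
grip_force: 4.1
```

Emit:
carry_out([
  {"x":0,"y":0,"z":0.05,"turn":0},
  {"x":0,"y":0,"z":0,"turn":0},
  {"x":0,"y":0,"z":0,"turn":0},
  {"x":0,"y":0,"z":0,"turn":0},
  {"x":0,"y":0,"z":0,"turn":0},
  {"x":0,"y":0,"z":0,"turn":0},
  {"x":0,"y":0,"z":0,"turn":0},
  {"x":0,"y":0,"z":0,"turn":0},
])

```text
t: 30.4
tool_pos: [0.6135, 0.0587, 0.0466]
tool_rot: [0.107, -3.14, 0.0]
contact_force: [-5.4, -0.8, 13.3]
opening: -0.0
grip_force: 6.7
```

The stop is reached: position holds at 46.6 mm while the force rises to 13 N, about 6 mm after contact. I'll let go, lift clear and check.

Emit:
carry_out([
  {"x":0,"y":0,"z":-0.3,"turn":0},
  {"x":0,"y":0,"z":-0.6,"turn":0},
  {"x":0,"y":0,"z":-1,"turn":0},
  {"x":0,"y":0,"z":-1,"turn":0},
  {"x":0,"y":0,"z":-1,"turn":0},
  {"x":0,"y":0,"z":-1,"turn":0},
  {"x":0,"y":0,"z":-1,"turn":0},
  {"x":0,"y":0,"z":0,"turn":0},
])

```text
t: 31.2
tool_pos: [0.6152, 0.0587, 0.1967]
tool_rot: [-0.107, 3.133, -0.001]
contact_force: [1.1, 0.1, 0.3]
opening: 0.0002
grip_force: 0.0
```

Emit:
carry_out([
  {"x":1,"y":0,"z":0,"turn":0},
  {"x":1,"y":0,"z":0,"turn":0},
  {"x":1,"y":0,"z":0,"turn":0},
  {"x":1,"y":0,"z":0,"turn":0},
  {"x":1,"y":0,"z":0,"turn":0},
  {"x":1,"y":0,"z":0,"turn":0},
  {"x":0,"y":0,"z":0,"turn":0},
  {"x":0,"y":0,"z":0,"turn":0},
])

```text
t: 32.0
tool_pos: [0.463, 0.0485, 0.1911]
tool_rot: [0.107, -3.139, -0.0]
contact_force: [-0.1, -0.2, 0.6]
opening: 0.0001
grip_force: 0.0
```

```bash
python3 chk.py
```

```text
[0.46298883 0.04850835 0.19105813] 32.0 [-0.07777575 -0.15873388  0.55971616]
rel L [-74.72801999 -90.07735174] rel R [-74.68770749  80.30445003]
scene left_red 0.92 [254.3 198.8] rel hub box mm [56. -4.]
scene left_red 0.24 [305.  314.2] rel hub box mm [-122. -367.]
scene right_red 0.82 [292.  231.9] rel hub box mm [44. -4.]
side left_red 0.91 [245.2 198.8] rel hub box mm [ 49. -28.]
side right_red 0.62 [255.4 183.5] rel hub box mm [40. 13.]
```

```bash
python3 -c "
from station import ctrl
print(ctrl.finish_job())"
```

```text
the job is handed in; nothing more can be done
None
```

Job handed in at about 32 s: both red tabs are at their pointers, the release button was pressed to its stop (13 N) and let go, and nothing else was touched as far as the forces and pictures show; the button's return was not checked separately.

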